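# Take the dispersing tool off the homogenizer

### The arm

A 6-joint arm with a two-finger parallel gripper is mounted at the origin on a cart in front of the work surface, level with it; the furniture and walls round the work are solid. World frame = base frame: x ahead of the robot, y to its left, z up, the work surface at z = 0. Lengths are in m, angles in rad, forces in N, time in s.
With the tool pointing down it reaches from about 0.3 to 0.85 m from the base axis. Payload 4.2 kg.
Tool frame: the origin (TCP) lies on the centre line of the jaws, within the pads' length; the fingertips stand 11 mm ahead of it and the grasp point (between the pads) lies 8 mm behind it; z points along the fingers, y is the direction in which the jaws open and shut (so a half turn about z gives the same grasp; the last joint's range is limited). The gripper opens to 91 mm and grips with 3 to 60 N. Pads are 32 mm wide; open, the fingers measure 118 mm over their backs; the gripper's body (76 mm by 178 mm) begins 60 mm behind the grasp point.
Start: joints at [-1.193, 0.32, 1.565, -0, 1.257, -0.02], TCP at [0.223, -0.53, 0.225] pointing down, gripper open.
Joint ranges: [-3.11, 3.11], [-0.84, 2.01], [0.21, 2.61], [-1.34, 4.49], [0.05, 2.63], [-2.56, 2.56]. Speed limits (rad/s): [2.57, 2.57, 3.14, 3.14, 3.14, 3.14].

### API

Orientations are given as a rotation vector (axis times angle).
In Python, from rig import bot, vision gives the robot as it stands. The module is installed in compiled form; this text tells all that it offers.
- The arm moves only by the tool drive_tool, never from a script. Its argument "motion" is a list of rows, each a list of 7 numbers: the shift along the tool's x, y, z in m, then the turn, a rotation vector about the tool's x, y, z in degrees, then the closure, from 0 (fully open) to 1 (shut). A call has 1 to 10 rows; each row shifts and turns the commanded pose from where the row before left it, along the tool's axes as they then stand; what a row does not reach is not made up. A row lasts 1/12 s, in which the tool goes at most 41.7 mm and 7.16 degrees, less where a joint would pass 70% of its speed; a pose out of reach is approached as far as the arm can. A call is refused whole if a number of a shift passes 0.0417 or a number of a turn 7.16, either way. A call with a gripper value outside its range is refused whole. The fingers move at their own pace and stop on an object; "newtons" is the grip in N (left out, the last holds). Time passes only in rows, so rows that do not move let the fingers close. It gives the time, the measured TCP pose, the force and the opening at its end, in the units of the state.
- bot.sense(): the state, without advancing time (a new reading comes with each control period).
- vision.get_image(name): name is "side" or "top"; returns a dict with "image" (480x640x3 uint8, blue, green, red), "camera_matrix" (3x3 intrinsics, pixels), "R" (3x3) and "t" (3): a world point X has camera coordinates R X + t. Camera axes: x right, y down, z forward; pixel columns grow to the right and rows downward; lengths in m; the calibration is good to about 2 mm. A picture is of the moment at which its call begins. There is no depth.
- bot.sign_off(): hands the job in, once; it reports no verdict.
The state is a dict: "time": time; "joint_pos": joint angles; "dq": joint speeds; "joint_torque": joint torques, N m; "eef_pos": TCP position; "orientation": TCP orientation; "contact_force": force on the tool from outside, world axes, zero at the start; "ft_torque": the same for the moment, N m; "width": finger opening in m.
Only numpy, scipy, OpenCV 4.12 (cv2) and the standard library are available. Lean on these libraries where they do the work, as an engineer would, in place of code of your own. Each camera call takes 0.05 s, during which the arm holds its last target. There are 200 camera calls.

### The job

The homogenizer's dispersing tool has to be washed. The drive lies loose in its cradle: push the spring collar on its nose back until it has yielded right to its stop and the tool springs free, then draw the tool straight out of the socket and lay it down flat in the steel tray, without dropping it. Do not wrench the locked tool or ram the collar hard against its stop, leave the drive lying in its cradle, and leave the bottle, petri dish and timer where they stand.

Things in the scene. Friction and masses are not known exactly. Their poses are not given: they have to be found in the camera images.
- drive: Cordless homogenizer drive, white, 58 mm thick, 217 mm long, 0.9 kg, lying loose and level in a fixed cradle; pushed or pulled along its axis it slides (3 to 4.5 N) up to 34 mm in all before it meets the cradle's backstop or front lip. Origin: on the worktop, plumb under the mouth of its tool socket; x axis: level, along the spindle into the drive, away from the tool; spindle axis 80 mm up.
- socket_mouth (a point): Centre of the mouth of the socket, on the spindle axis, 80 mm above drive. Moves with the drive. The bore runs along the drive's +x, 44 mm deep, 15 mm wide. An ejector pin at its bottom pushes the tool about 9 mm out as soon as the lock lets go.
- collar_face (a point): On the spindle axis, in the plane of the collar's front face, 2 mm behind the socket mouth at rest. Collar: steel sleeve round the nose, 36 mm in diameter, 28 mm long, with a front flange 46 mm in diameter, 6 mm thick, that faces the tool and stands 10 mm out past the tool's hexagon all round: fingertips astride the hexagon, or just over it, can push it back.
- collar (a joint): Collar travel along the drive's +x in m: 0 at rest, 0.010 at its stop. Its spring resists with 8 N at rest, 15 N at the stop (a push of 16 to 20 N is ample). Past about 0.0085 its keys leave the groove in the tool's shank; the tool springs out, the keys then ride on the plain shank and the collar stays back at 0.006 to 0.008 by itself until the tool is drawn out. Short of that the tool stays locked.
- tool: Dispersing tool, steel, 209 mm long, 0.18 kg, at first locked in the socket. Origin: on its axis at the rear shoulder of its hexagon (socket mouth at the start); x axis: towards its shank, into the socket. Shank x = 0 to 44 mm, 14 mm thick. Tube x = -142 to -45 mm, 12 mm thick. Slotted head x = -165 to -141 mm, 18 mm thick. Once sprung free, up to 8 N along its axis draw it out.
- tool_grip (a point): On the tool's axis, 25 mm in front of the shoulder, near its centre of mass, in the hexagon for gripping, which runs from the shoulder 45 mm towards the head; 22 mm across flats, two flats upright at the start (left and right of the axis), corners up and down.
- tool_tip (a point): Centre of the end face of the slotted head, 165 mm in front of the shoulder.
- shank_end (a point): Centre of the end face of the shank, 44 mm behind the shoulder.
- tray: Fixed steel tray with a dark rubber liner, 270 mm along its x, 152 mm along its y, walls 3 mm thick and 26 mm high (rounded rim 29 mm high). Origin: underside, in the middle; the upper side of the liner is 5 mm above it.
- timer: Bystander: white bench timer, 66 x 62 x 18 mm, lying flat; origin in the middle of its underside. To be left alone.
- petri: Bystander: clear petri dish, 66 mm across, 15 mm high; origin in the middle of its underside. To be left alone.
- bottle: Bystander: small amber glass bottle with a white cap, 44 mm wide, 82 mm high; origin in the middle of its underside. To be left alone.
Not all that is in view belongs to the job. What is shaped like the tool but brown is not meant.

How it is judged:
On the way, in this order (a step that is already met when the one before it is completed fails the run):
1. the collar is pushed back and the tool springs free, at least 5 mm out of its locked place (value of joint collar above 0.003 m and x of tool in the frame of drive below -0.005 m), for 0.1 s.
2. the tool is drawn wholly out of the socket (x of shank_end in the frame of drive below -0.005 m), for 0.1 s.
At the end, for the whole second after the job is handed in: The tool lies at rest in the tray: both its ends lie inside the tray's walls and less than 30 mm above the tray's underside; the empty drive's collar is home (within 1.5 mm) (x of tool_tip in the frame of tray between -0.133 and 0.133 m and y of tool_tip in the frame of tray between -0.074 and 0.074 m and z of each of tool_tip, shank_end in the frame of tray below 0.03 m and x of shank_end in the frame of tray between -0.133 and 0.133 m and y of shank_end in the frame of tray between -0.074 and 0.074 m and linear speed of tool below 0.02 m/s and value of joint collar below 0.0015 m); the robot touches nothing.
It fails at once if the tool is dropped or banged into the tray (over 60 N between them) (contact force between tool and tray above 60 N).
It fails at once if the tool is wrenched in the socket (over 80 N between tool and drive) (contact force between tool and drive above 80 N).
It fails at once if the collar or drive is rammed with the fingers (over 30 N) (contact force between drive and the fingers above 30 N).
It fails at once if the drive is tipped or knocked out of its cradle (height (world z) of drive above 0.025 m or angle between drive's own z axis and vertical above 0.15 rad or distance of drive from where it was at the start of the episode above 0.05 m).
It fails at once if a bystander is moved by more than 30 mm (distance of any of timer, petri, bottle from where it was at the start of the episode above 0.03 m).
It also fails if it takes over 51 s, if anything falls off the work surface, if the arm or the gripper's body presses on something with over 40 N, if the wrist force passes 120 N, or if a joint passes its speed limit or range.

## Working session

There is one attempt and no reset: what is moved stays moved. The work goes in short steps, Python scripts to look and compute and a tool call to move; the robot and the scene stay as the last step left them, time stands still between calls to the robot, and variables do not carry over. Pictures are saved under pics/ and viewed, about 8 in all and at most 12, crops included, and the job is handed in when it is done.

Besides the shell and the picture viewer there is one more tool, called after "Call:" as name(argument=value, ...), one argument or row to a line, values as JSON. drive_tool: Moves the arm, as the interface text tells. Its arguments: {"type":"object","properties":{"motion":{"type":"array","items":{"type":"array","items":{"type":"number"}}},"newtons":{"type":"number"}},"required":["motion"]}

```bash
mkdir -p pics
python3 - <<'E'
from rig import bot, vision
import cv2, json
print(bot.sense())
for n in("side","top"):
    d=vision.get_image(n); cv2.imwrite(f"pics/{n}0.png",d["image"]); print(n,d["camera_matrix"],d["R"],d["t"])
E
```

```text
{'time': 0.0, 'joint_pos': array([-1.19301293e+00,  3.20304170e-01,  1.56565612e+00, -3.68421984e-05,
        1.25738475e+00, -1.99880366e-02]), 'dq': array([6.56888603e-04, 1.00474577e-03, 2.50466433e-04, 2.74993362e-04,
       5.23992078e-05, 2.85825532e-04]), 'joint_torque': array([ 5.87524373e-04, -4.12457621e+01, -2.31973493e+01,  7.28612160e-02,
        4.56265337e-02, -1.54155136e-04]), 'eef_pos': array([ 0.22255673, -0.52966938,  0.22412211]), 'orientation': array([-3.07797562e+00, -6.20384923e-01,  5.43679642e-04]), 'contact_force': array([-0.53536849, -0.4230837 ,  0.02879116]), 'ft_torque': array([-0.006087  , -0.04762077,  0.02502663]), 'width': 0.09128958708987459}
side [[491.61493324   0.         320.77027735]
 [  0.         491.61493324 232.75063839]
 [  0.           0.           1.        ]] [[-0.9750644  -0.22190091  0.00306696]
 [-0.10023247  0.42802165 -0.89819314]
 [ 0.19799715 -0.87610356 -0.43959035]] [0.49510028 0.11677397 1.00702547]
top [[467.50184184   0.         315.46344544]
 [  0.         467.50184184 237.66344023]
 [  0.           0.           1.        ]] [[-0.00145923 -0.9996497   0.02642632]
 [-0.98085351 -0.00371552 -0.19471156]
 [ 0.19474154 -0.02620448 -0.98050449]] [-0.02829416  0.53040148  0.8393734 ]
```

View pics/top0.png

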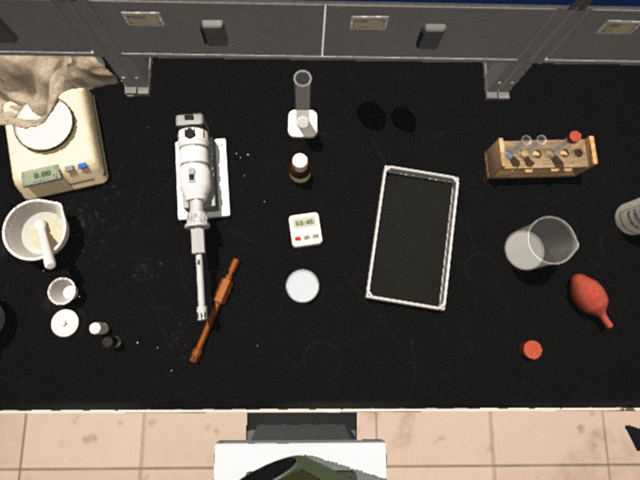

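View pics/side0.png

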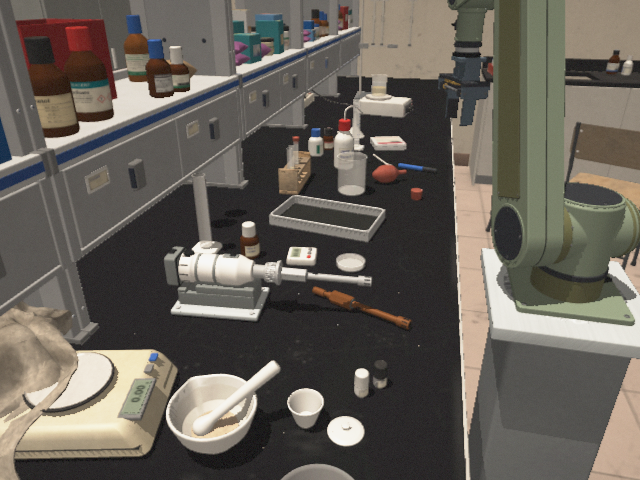

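```bash
cat > h.py <<'E'
import numpy as np, cv2
from rig import bot, vision
from scipy.spatial.transform import Rotation as Ro
def ray(d,uv):
    R,t,K=d["R"],d["t"],d["camera_matrix"]; c=-R.T@t
    return c,R.T@np.linalg.inv(K)@np.array([uv[0],uv[1],1.])
def onz(d,uv,z):
    c,v=ray(d,uv); return c+v*(z-c[2])/v[2]
def proj(d,X):
    p=d["camera_matrix"]@(d["R"]@np.asarray(X)+d["t"]); return p[:2]/p[2]
def tri(d1,u1,d2,u2):
    c1,v1=ray(d1,u1);c2,v2=ray(d2,u2)
    s=np.linalg.lstsq(np.c_[v1,-v2],c2-c1,rcond=None)[0]
    a,b=c1+s[0]*v1,c2+s[1]*v2; return (a+b)/2,np.linalg.norm(a-b)
E
python3 - <<'E'
from h import *
s=vision.get_image("side");t=vision.get_image("top")
a=cv2.resize(t["image"][180:330,160:260],None,fx=4,fy=4,interpolation=cv2.INTER_CUBIC)
b=cv2.resize(s["image"][235:335,260:385],None,fx=3.2,fy=3.2,interpolation=cv2.INTER_CUBIC)
c=np.zeros((600,800,3),np.uint8);c[:,:400]=a;c[:b.shape[0],400:400+b.shape[1]]=b
cv2.imwrite("pics/c1.png",c)
g=cv2.cvtColor(t["image"],cv2.COLOR_BGR2HSV)
m=((g[...,2]>90)&(g[...,1]<60)).astype(np.uint8)
# row scan of tool width
for v in range(204,322,3):
    x=np.where(m[v,185:225])[0]+185
    if len(x): 
        e0,e1=x.min(),x.max(); print(v,e0,e1,np.round(onz(t,((e0+e1)/2,v),.08),4)[:2],round((e1-e0+1)*1.0))
m2=np.zeros_like(m);m2[150:320,355:470]=((g[...,2]>100)[150:320,355:470])
cs,_=cv2.findContours(m2,cv2.RETR_EXTERNAL,cv2.CHAIN_APPROX_SIMPLE);k=max(cs,key=cv2.contourArea)
bx=cv2.boxPoints(cv2.minAreaRect(k));P=np.array([onz(t,q,.028) for q in bx]);print(bx,P,P.mean(0))
E
```

```text
204 185 224 [0.5881 0.1797] 40
207 185 224 [0.5823 0.1794] 40
210 185 224 [0.5766 0.1792] 40
213 185 224 [0.5709 0.1789] 40
216 185 224 [0.5651 0.1787] 40
219 185 206 [0.5593 0.195 ] 22
222 186 207 [0.5536 0.1929] 22
225 185 208 [0.548  0.1926] 24
228 191 202 [0.5423 0.1923] 12
231 190 203 [0.5366 0.192 ] 14
234 191 203 [0.531  0.1909] 13
237 191 204 [0.5254 0.1897] 14
240 191 204 [0.5198 0.1894] 14
243 191 204 [0.5142 0.1892] 14
246 191 204 [0.5086 0.1889] 14
249 191 204 [0.503  0.1886] 14
252 191 204 [0.4975 0.1884] 14
255 195 201 [0.492  0.1872] 7
258 195 202 [0.4864 0.186 ] 8
261 195 202 [0.4809 0.1858] 8
264 196 202 [0.4754 0.1846] 7
267 196 202 [0.4699 0.1844] 7
270 196 202 [0.4645 0.1841] 7
273 196 202 [0.459  0.1838] 7
276 196 202 [0.4536 0.1836] 7
279 196 203 [0.4482 0.1824] 8
282 197 203 [0.4427 0.1813] 7
285 197 203 [0.4373 0.181 ] 7
288 197 203 [0.4319 0.1808] 7
291 197 203 [0.4266 0.1805] 7
294 197 203 [0.4212 0.1803] 7
297 197 204 [0.4159 0.1792] 8
300 197 204 [0.4105 0.1789] 8
303 198 204 [0.4052 0.1778] 7
306 197 206 [0.3999 0.1766] 10
309 196 206 [0.3946 0.1773] 11
312 197 206 [0.3893 0.1762] 10
315 198 206 [0.384 0.175] 9
318 198 206 [0.3788 0.1748] 9
[[364.16    298.88   ]
 [383.48    163.64001]
 [463.98    175.14001]
 [444.66    310.38   ]] [[ 0.41602482 -0.12154691  0.028     ]
 [ 0.68927094 -0.16690948  0.028     ]
 [ 0.66601979 -0.33052875  0.028     ]
 [ 0.39416924 -0.27581484  0.028     ]] [ 0.5413712  -0.22369999  0.028     ]
```

View pics/c1.png

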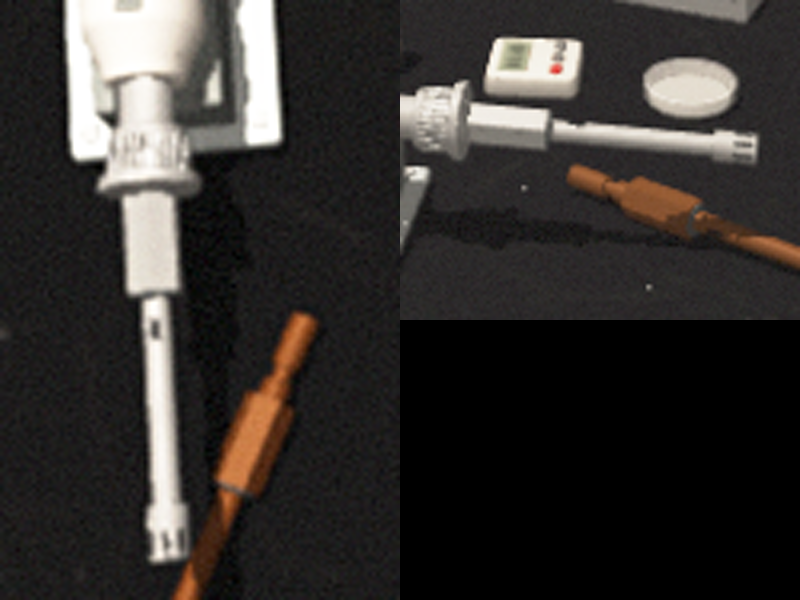

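The steel tool sits in the white drive: flange at about (197,227) top view, tip at (202,320). The orange-brown look-alike at (215,310) lies on the bench and is not meant. Confirmed in the crop. The tray's centre is at about (413,238). Moving now.

Call:
drive_tool(
  motion=[
    [0, 0, 0, 0, 0, 5.5, 0.67],
    [0, 0, 0, 0, 0, 5.5, 0.67],
    [0, 0, 0, 0, 0, 5.5, 0.67],
    [0.0185, -0.0342, 0, 0, 0, 0, 0.67],
    [0.0185, -0.0342, 0, 0, 0, 0, 0.67],
    [0.0185, -0.0342, 0, 0, 0, 0, 0.67],
    [0.0185, -0.0342, 0, 0, 0, 0, 0.67],
    [0.0185, -0.0342, 0, 0, 0, 0, 0.67],
    [0.0185, -0.0342, 0, 0, 0, 0, 0.67],
    [0.0185, -0.0342, 0, 0, 0, 0, 0.67],
  ],
  newtons=25,
)

```text
time: 1.03
eef_pos: [0.3254, -0.2762, 0.2249]
orientation: [3.137, 0.171, 0.0]
contact_force: [2.3, -0.1, 0.0]
width: 0.0305
```

Call:
drive_tool(
  motion=[
    [0.0185, -0.0342, 0, 0, 0, 0, 0.67],
    [0.0185, -0.0342, 0, 0, 0, 0, 0.67],
    [0.0185, -0.0342, 0, 0, 0, 0, 0.67],
    [0.0185, -0.0342, 0, 0, 0, 0, 0.67],
    [0.0185, -0.0342, 0, 0, 0, 0, 0.67],
    [0.0185, -0.0342, 0, 0, 0, 0, 0.67],
    [0.0185, -0.0342, 0, 0, 0, 0, 0.67],
    [0.0185, -0.0342, 0, 0, 0, 0, 0.67],
    [0.0185, -0.0342, 0, 0, 0, 0, 0.67],
    [0.0185, -0.0342, 0, 0, 0, 0, 0.67],
  ],
)

```text
time: 1.87
eef_pos: [0.4718, 0.0843, 0.2249]
orientation: [3.137, 0.173, 0.0]
contact_force: [0.5, -1.0, 0.4]
width: 0.0304
```

Call:
drive_tool(
  motion=[
    [0.0185, -0.0342, 0, 0, 0, 0, 0.67],
    [0.0185, -0.0342, 0, 0, 0, 0, 0.67],
    [0.0185, -0.0342, 0, 0, 0, 0, 0.67],
    [0, 0, 0, 0, 0, 0, 0.67],
    [0, 0, 0, 0, 0, 0, 0.67],
    [0, 0, 0, 0, 0, 0, 0.67],
  ],
)

```text
time: 2.37
eef_pos: [0.515, 0.1899, 0.2244]
orientation: [3.136, 0.173, -0.002]
contact_force: [-0.1, -1.0, 0.0]
width: 0.0301
```

```bash
cat >> h.py <<'E'
def delta(X,yaw):  # tool-frame move (mm) and tool-z turn (deg)
    s=bot.sense();M=Ro.from_rotvec(s["orientation"]).as_matrix()
    y=np.degrees(np.arctan2(M[1,0],M[0,0]))
    print("t",s["time"],"pos",s["eef_pos"].round(4),"yaw",y.round(2),"tilt z",M[:,2].round(3),"F",s["contact_force"].round(2),"w",round(s["width"],4),"j",s["joint_pos"].round(2))
    print("delta mm",(M.T@(np.array(X)-s["eef_pos"])*1000).round(1),"turn",round(-(yaw-y),2))
E
python3 - <<'E'
from h import *
delta((.517,.190,.077),6.3)
s=vision.get_image("side");t=vision.get_image("top")
a=cv2.resize(t["image"][170:330,130:290],None,fx=2.5,fy=2.5);b=cv2.resize(s["image"][110:310,220:420],None,fx=2,fy=2)
cv2.imwrite("pics/c2.png",np.hstack([a,b]))
# side measure: axis height from tip/flange
for q in [(0.376,.1745,.08),(.542,.1928,.08)]: print(proj(s,q),proj(t,q))
E
```

```text
t 2.3667 pos [0.515  0.1899 0.2244] yaw 6.32 tilt z [-0.001 -0.001 -1.   ] F [-0.08 -1.02  0.02] w 0.0301 j [ 0.33  0.28  1.62 -0.    1.24  1.79]
delta mm [  2.2  -0.  147.4] turn 0.02
[370.29340243 277.82832106] [202.09781492 319.58796666]
[279.76630542 272.2387805 ] [196.22953987 228.15830627]
```

View pics/c2.png

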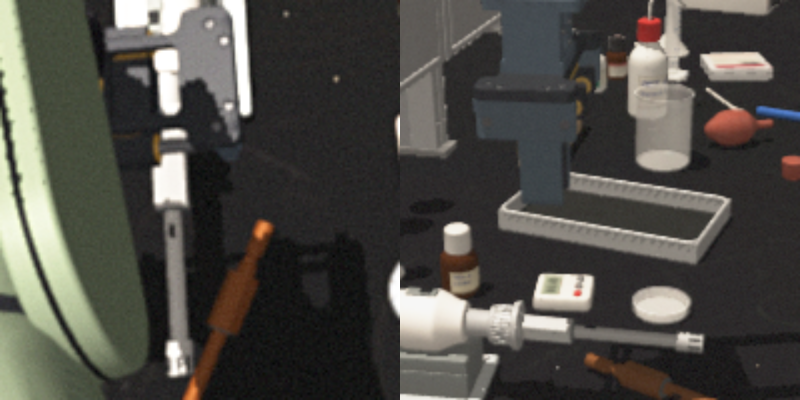

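Run:
```python
from h import *
s=vision.get_image("side");t=vision.get_image("top")
for u,v in [((202,319.5),(371.4,281)),((197.5,253),(307,275)),((197,228),(280,272.3)),((198.7,273),(330,277.2))]:
    print(tri(t,u,s,v))
```

```text
(array([0.37491642, 0.17575617, 0.07434654]), np.float64(0.0027421296229994847))
(array([0.49353683, 0.18819244, 0.0785376 ]), np.float64(0.004684277951263414))
(array([0.54222519, 0.19153705, 0.07918101]), np.float64(0.0005129064800821727))
(array([0.45404965, 0.18420146, 0.07744729]), np.float64(0.010550668198264494))
```

Call:
drive_tool(
  motion=[
    [0, 0, 0.03, 0, 0, 0, 0.67],
    [0, 0, 0.03, 0, 0, 0, 0.67],
    [0, 0, 0.03, 0, 0, 0, 0.67],
    [0, 0, 0.015, 0, 0, 0, 0.67],
    [0, 0, 0.01, 0, 0, 0, 0.67],
    [0, 0, 0.01, 0, 0, 0, 0.67],
    [0, 0, 0.01, 0, 0, 0, 0.67],
    [0, 0, 0.01, 0, 0, 0, 0.67],
    [0, 0, 0.003, 0, 0, 0, 0.67],
    [0, 0, 0, 0, 0, 0, 0.67],
  ],
)

```text
time: 3.4
eef_pos: [0.5153, 0.1901, 0.0763]
orientation: [3.136, 0.172, -0.002]
contact_force: [-0.5, -0.6, 0.8]
width: 0.0302
```

Run:
```python
from h import *
delta((.517,.190,.077),6.3)
s=vision.get_image("side");t=vision.get_image("top")
a=cv2.resize(t["image"][190:290,150:250],None,fx=4,fy=4);b=cv2.resize(s["image"][220:320,240:340],None,fx=4,fy=4)
cv2.imwrite("pics/c3.png",np.hstack([a,b]))
```

```text
t 3.4 pos [0.5153 0.1901 0.0763] yaw 6.29 tilt z [-0.001 -0.    -1.   ] F [-0.46 -0.58  0.78] w 0.0302 j [ 0.33  0.42  1.83 -0.    0.9   1.79]
delta mm [ 1.7  0.3 -0.7] turn -0.01
```

View pics/c3.png

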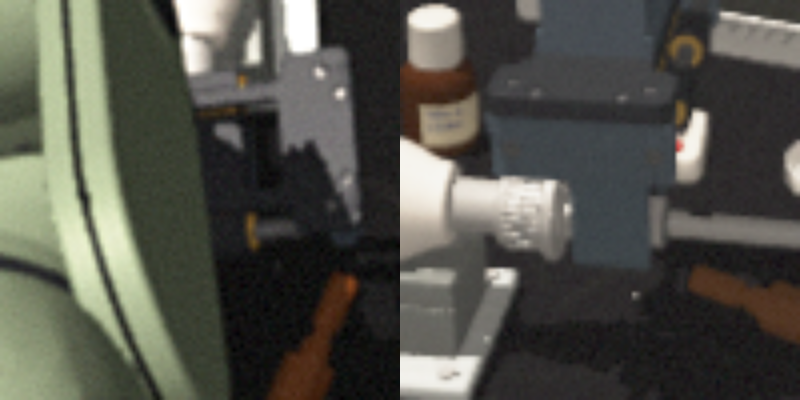

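Call:
drive_tool(
  motion=[
    [0.002, 0, 0, 0, 0, 0, 0.67],
    [0.002, 0, 0, 0, 0, 0, 0.67],
    [0.002, 0, 0, 0, 0, 0, 0.67],
    [0.002, 0, 0, 0, 0, 0, 0.67],
    [0.002, 0, 0, 0, 0, 0, 0.67],
    [0.002, 0, 0, 0, 0, 0, 0.67],
    [0.002, 0, 0, 0, 0, 0, 0.67],
  ],
)

```text
time: 4.08
eef_pos: [0.5288, 0.1916, 0.0768]
orientation: [3.136, 0.172, -0.003]
contact_force: [-2.9, -1.6, 2.6]
width: 0.0301
```

Call:
drive_tool(
  motion=[
    [0.001, 0, 0, 0, 0, 0, 0.67],
    [0.001, 0, 0, 0, 0, 0, 0.67],
    [0.001, 0, 0, 0, 0, 0, 0.67],
    [0.001, 0, 0, 0, 0, 0, 0.67],
  ],
)

```text
time: 4.42
eef_pos: [0.5333, 0.1922, 0.0768]
orientation: [3.137, 0.172, -0.001]
contact_force: [-3.7, -0.6, 1.5]
width: 0.03
```

Call:
drive_tool(
  motion=[
    [0.0015, 0, 0, 0, 0, 0, 0.67],
    [0.0015, 0, 0, 0, 0, 0, 0.67],
    [0.0015, 0, 0, 0, 0, 0, 0.67],
    [0.0015, 0, 0, 0, 0, 0, 0.67],
  ],
)

```text
time: 4.75
eef_pos: [0.5378, 0.1927, 0.0768]
orientation: [3.136, 0.172, -0.006]
contact_force: [-8.6, 0.2, 6.2]
width: 0.03
```

Call:
drive_tool(
  motion=[
    [0.0015, 0, 0, 0, 0, 0, 0.67],
    [0.0015, 0, 0, 0, 0, 0, 0.67],
    [0.001, 0, 0, 0, 0, 0, 0.67],
  ],
)

```text
time: 5.0
eef_pos: [0.5407, 0.193, 0.0768]
orientation: [3.136, 0.171, -0.01]
contact_force: [-11.1, -2.0, 7.6]
width: 0.0299
```

Call:
drive_tool(
  motion=[
    [0.001, 0, 0, 0, 0, 0, 0.67],
    [0.001, 0, 0, 0, 0, 0, 0.67],
    [0.001, 0, 0, 0, 0, 0, 0.67],
  ],
)

```text
time: 5.25
eef_pos: [0.5429, 0.1932, 0.0768]
orientation: [3.136, 0.171, -0.012]
contact_force: [-12.3, -1.1, 8.5]
width: 0.0296
```

Call:
drive_tool(
  motion=[
    [0.001, 0, 0, 0, 0, 0, 0.67],
    [0.001, 0, 0, 0, 0, 0, 0.67],
  ],
)

```text
time: 5.42
eef_pos: [0.5446, 0.1934, 0.0768]
orientation: [3.136, 0.171, -0.013]
contact_force: [-11.0, -1.5, 9.1]
width: 0.0299
```

Call:
drive_tool(
  motion=[
    [0.001, 0, 0, 0, 0, 0, 0.67],
    [0.001, 0, 0, 0, 0, 0, 0.67],
  ],
)

```text
time: 5.58
eef_pos: [0.5463, 0.1936, 0.0768]
orientation: [3.136, 0.171, -0.014]
contact_force: [-12.6, -1.5, 9.2]
width: 0.0298
```

Call:
drive_tool(
  motion=[
    [0.001, 0, 0, 0, 0, 0, 0.67],
    [0, 0, 0, 0, 0, 0, 0.67],
  ],
)

```text
time: 5.75
eef_pos: [0.5468, 0.1936, 0.0768]
orientation: [3.136, 0.171, -0.016]
contact_force: [-14.4, -1.2, 9.7]
width: 0.0299
```

Call:
drive_tool(
  motion=[
    [0.001, 0, 0, 0, 0, 0, 0.67],
    [0, 0, 0, 0, 0, 0, 0.67],
  ],
)

```text
time: 5.92
eef_pos: [0.5475, 0.1937, 0.0768]
orientation: [3.135, 0.171, -0.017]
contact_force: [-14.9, -0.7, 10.4]
width: 0.03
```

Call:
drive_tool(
  motion=[
    [0.0005, 0, 0, 0, 0, 0, 0.67],
    [0, 0, 0, 0, 0, 0, 0.67],
  ],
)

```text
time: 6.08
eef_pos: [0.5476, 0.1937, 0.0768]
orientation: [3.135, 0.171, -0.019]
contact_force: [-16.0, -1.1, 9.9]
width: 0.0301
```

Run:
```python
from h import *
delta((.517,.190,.077),6.3)
s=vision.get_image("side");cv2.imwrite("pics/c4.png",cv2.resize(s["image"][210:330,220:380],None,fx=4,fy=4))
```

```text
t 6.0833 pos [0.5476 0.1937 0.0768] yaw 6.24 tilt z [-0.012 -0.002 -1.   ] F [-15.97  -1.08   9.88] w 0.0301 j [0.32 0.46 1.74 0.   0.95 1.78]
delta mm [-30.8   0.3   0.1] turn -0.06
```

View pics/c4.png

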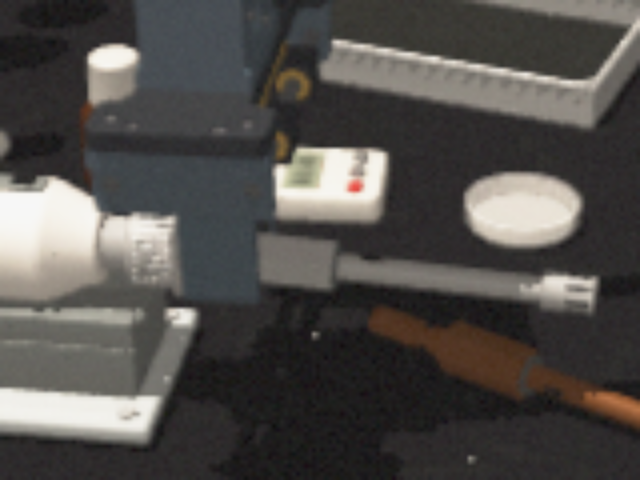

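Call:
drive_tool(
  motion=[
    [-0.003, 0, 0, 0, 0, 0, 0.67],
    [-0.003, 0, 0, 0, 0, 0, 0.67],
    [-0.005, 0, 0, 0, 0, 0, 0.67],
    [-0.005, 0, -0.001, 0, 0, 0, 0.67],
    [-0.005, 0, -0.001, 0, 0, 0, 0.67],
    [-0.005, 0, -0.002, 0, 0, 0, 0.67],
    [-0.005, 0, -0.001, 0, 0, 0, 0.67],
    [-0.002, 0, 0, 0, 0, 0, 0.67],
    [0, 0, 0, 0, 0, 0, 0.67],
  ],
)

```text
time: 6.88
eef_pos: [0.5197, 0.1908, 0.0821]
orientation: [3.137, 0.173, 0.001]
contact_force: [-0.2, -0.1, -0.3]
width: 0.03
```

Run:
```python
from h import *
delta((.5205,.1908,.0825),6.3)
s=vision.get_image("side");cv2.imwrite("pics/c5.png",cv2.resize(s["image"][210:330,220:380],None,fx=4,fy=4))
```

```text
t 6.8833 pos [0.5197 0.1908 0.0821] yaw 6.3 tilt z [ 0.  0. -1.] F [-0.2  -0.13 -0.34] w 0.03 j [ 0.33  0.42  1.81 -0.    0.91  1.79]
delta mm [ 0.8  0.1 -0.4] turn 0.0
```

View pics/c5.png

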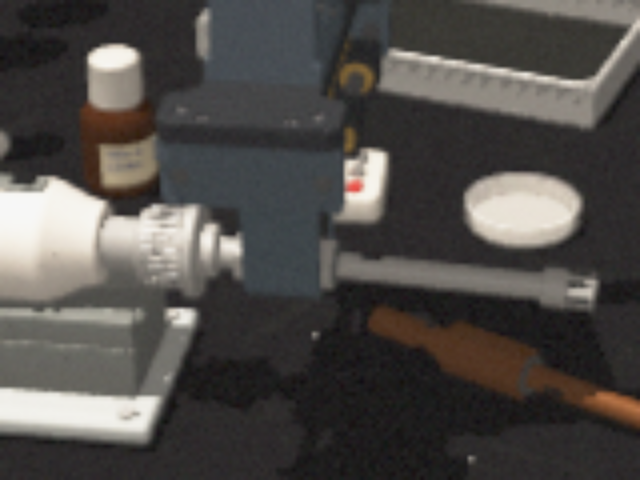

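The tool has sprung free: the nose and bare shank show at (215-240, 250) in the crop, and the fingers are over the hexagon. Gripping.

Call:
drive_tool(
  motion=[
    [0, 0, 0, 0, 0, 0, 0.72],
    [0, 0, 0, 0, 0, 0, 0.76],
    [0, 0, 0, 0, 0, 0, 0.8],
    [0, 0, 0, 0, 0, 0, 0.9],
    [0, 0, 0, 0, 0, 0, 0.9],
    [0, 0, 0, 0, 0, 0, 0.9],
  ],
  newtons=30,
)

```text
time: 7.43
eef_pos: [0.5203, 0.1908, 0.0819]
orientation: [3.137, 0.172, 0.001]
contact_force: [1.0, 0.7, 0.3]
width: 0.0216
```

Call:
drive_tool(
  motion=[
    [-0.003, 0, 0, 0, 0, 0, 0.9],
    [-0.003, 0, 0, 0, 0, 0, 0.9],
    [-0.003, 0, 0, 0, 0, 0, 0.9],
    [-0.003, 0, 0, 0, 0, 0, 0.9],
    [-0.003, 0, 0, 0, 0, 0, 0.9],
  ],
)

```text
time: 7.85
eef_pos: [0.505, 0.1892, 0.082]
orientation: [-3.137, -0.173, -0.001]
contact_force: [2.0, 0.8, -1.4]
width: 0.0216
```

Call:
drive_tool(
  motion=[
    [-0.004, 0, 0, 0, 0, 0, 0.9],
    [-0.004, 0, 0, 0, 0, 0, 0.9],
    [-0.004, 0, 0, 0, 0, 0, 0.9],
    [-0.004, 0, 0, 0, 0, 0, 0.9],
    [-0.004, 0, 0, 0, 0, 0, 0.9],
    [-0.004, 0, 0, 0, 0, 0, 0.9],
  ],
)

```text
time: 8.35
eef_pos: [0.4825, 0.1868, 0.082]
orientation: [-3.136, -0.173, -0.006]
contact_force: [8.2, 0.3, -5.9]
width: 0.0223
```

Call:
drive_tool(
  motion=[
    [-0.004, 0, 0, 0, 0, 0, 0.9],
    [-0.004, 0, 0, 0, 0, 0, 0.9],
    [-0.004, 0, 0, 0, 0, 0, 0.9],
    [-0.004, 0, 0, 0, 0, 0, 0.9],
    [-0.004, 0, 0, 0, 0, 0, 0.9],
    [-0.004, 0, 0, 0, 0, 0, 0.9],
    [-0.004, 0, 0, 0, 0, 0, 0.9],
  ],
)

```text
time: 8.93
eef_pos: [0.4517, 0.1831, 0.0815]
orientation: [3.136, 0.172, -0.004]
contact_force: [0.1, -0.3, -1.9]
width: 0.022
```

Call:
drive_tool(
  motion=[
    [-0.005, 0, 0, 0, 0, 0, 0.9],
    [-0.005, 0, 0, 0, 0, 0, 0.9],
    [-0.005, 0, 0, 0, 0, 0, 0.9],
    [-0.005, 0, 0, 0, 0, 0, 0.9],
    [0, 0, 0, 0, 0, 0, 0.9],
  ],
)

```text
time: 9.35
eef_pos: [0.4321, 0.1809, 0.0818]
orientation: [3.136, 0.173, -0.002]
contact_force: [0.1, -0.1, -2.1]
width: 0.0217
```

Run:
```python
from h import *
delta((.5205,.1908,.0825),6.3)
s=vision.get_image("side");cv2.imwrite("pics/c6.png",cv2.resize(s["image"][190:340,190:430],None,fx=3,fy=3))
t=vision.get_image("top");g=t["image"]
# tray: dark inner mask corners
h=cv2.cvtColor(g,cv2.COLOR_BGR2GRAY)
m=np.zeros_like(h);m[155:320,355:470]=(h[155:320,355:470]>90)*255
m=cv2.morphologyEx(m,cv2.MORPH_CLOSE,np.ones((5,5)))
k=max(cv2.findContours(m,cv2.RETR_EXTERNAL,cv2.CHAIN_APPROX_NONE)[0],key=cv2.contourArea)
q=cv2.approxPolyDP(cv2.convexHull(k),8,True)[:,0];P=np.array([onz(t,u,.02) for u in q]);print(q.tolist(),P.round(4).tolist(),P.mean(0))
```

```text
t 9.35 pos [0.4321 0.1809 0.0818] yaw 6.3 tilt z [-0.001 -0.001 -1.   ] F [ 0.12 -0.09 -2.13] w 0.0217 j [ 0.37  0.3   2.   -0.    0.84  1.83]
delta mm [89.  -0.1 -0.8] turn 0.0
[[385, 165], [459, 179], [443, 310], [365, 297]] [[0.6893, -0.1714, 0.02], [0.6604, -0.3226, 0.02], [0.3952, -0.275, 0.02], [0.4202, -0.1243, 0.02]] [ 0.54128368 -0.22333787  0.02      ]
```

View pics/c6.png

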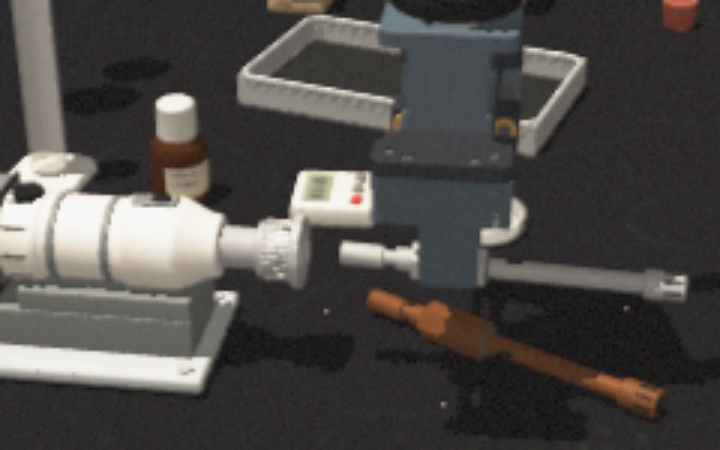

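Call:
drive_tool(
  motion=[
    [0, 0, -0.01, 0, 0, 0, 0.9],
    [0, 0, -0.02, 0, 0, 0, 0.9],
    [0, 0, -0.02, 0, 0, 0, 0.9],
    [0, 0, -0.02, 0, 0, 3.3, 0.9],
    [0, 0, -0.01, 0, 0, 3.3, 0.9],
    [0, 0, -0.005, 0, 0, 3.3, 0.9],
    [0, 0, 0, 0, 0, 3.3, 0.9],
    [0, 0, 0, 0, 0, 3.3, 0.9],
    [0.0067, 0.012, 0, 0, 0, 0, 0.9],
    [0.0067, 0.012, 0, 0, 0, 0, 0.9],
  ],
)

```text
time: 10.28
eef_pos: [0.4428, 0.1554, 0.167]
orientation: [-3.129, 0.277, -0.001]
contact_force: [0.1, -0.0, -1.3]
width: 0.022
```

Call:
drive_tool(
  motion=[
    [0.0134, 0.0237, 0, 0, 0, 0, 0.9],
    [0.0134, 0.0237, 0, 0, 0, 0, 0.9],
    [0.0134, 0.0237, 0, 0, 0, 0, 0.9],
    [0.0134, 0.0237, 0, 0, 0, 0, 0.9],
    [0.0134, 0.0237, 0, 0, 0, 0, 0.9],
    [0.0134, 0.0237, 0, 0, 0, 0, 0.9],
    [0.0134, 0.0237, 0, 0, 0, 0, 0.9],
    [0.0134, 0.0237, 0, 0, 0, 0, 0.9],
    [0.0134, 0.0237, 0, 0, 0, 0, 0.9],
    [0.0134, 0.0237, 0, 0, 0, 0, 0.9],
  ],
)

```text
time: 11.12
eef_pos: [0.5329, -0.1032, 0.1669]
orientation: [3.129, -0.28, 0.0]
contact_force: [0.2, -0.3, -1.8]
width: 0.0222
```

Call:
drive_tool(
  motion=[
    [0.0134, 0.0237, 0, 0, 0, 0, 0.9],
    [0.0134, 0.0237, 0, 0, 0, 0, 0.9],
    [0.0134, 0.0237, 0, 0, 0, 0, 0.9],
    [0.0134, 0.0237, 0, 0, 0, 0, 0.9],
    [0.007, 0.012, 0, 0, 0, 0, 0.9],
    [0.004, 0.006, 0, 0, 0, 0, 0.9],
    [0.002, 0.003, 0, 0, 0, 0, 0.9],
    [0, 0, 0, 0, 0, 0, 0.9],
    [0, 0, 0, 0, 0, 0, 0.9],
  ],
)

```text
time: 11.87
eef_pos: [0.5771, -0.2263, 0.1669]
orientation: [-3.128, 0.278, 0.001]
contact_force: [0.5, -0.3, -1.8]
width: 0.0219
```

Run:
```python
from h import *
delta((.576,-.230,.10),-10.2)
s=vision.get_image("side");t=vision.get_image("top")
a=cv2.resize(t["image"][150:340,340:490],None,fx=2.5,fy=2.5);b=cv2.resize(s["image"][90:280,240:410],None,fx=2.5,fy=2.5)
cv2.imwrite("pics/c7.png",np.hstack([a,b]))
```

```text
t 11.8667 pos [ 0.5771 -0.2263  0.1669] yaw -10.17 tilt z [-0.001  0.001 -1.   ] F [ 0.5  -0.26 -1.76] w 0.0219 j [-0.39  0.43  1.54  0.    1.17  1.36]
delta mm [-0.4  3.9 66.9] turn 0.03
```

View pics/c7.png

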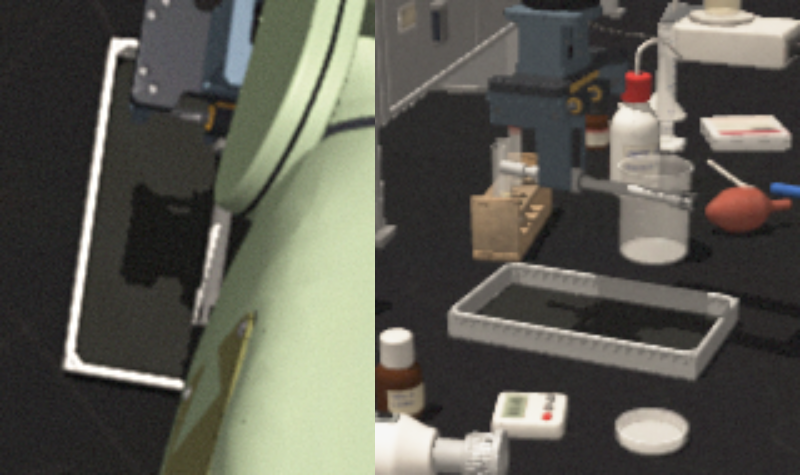

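Run:
```python
from h import *
s=vision.get_image("side");t=vision.get_image("top")
print(tri(t,(420.8,278.8),s,(366.8,170)))
M=Ro.from_rotvec(bot.sense()["orientation"]).as_matrix();p=bot.sense()["eef_pos"]
for a in(-.140,.069):
    X=p+M[:,0]*a+[0,0,-.002];print(X,proj(s,X),proj(t,X))
# shank: intersect side ray with vertical plane through the axis
n=M[:,1]
for uv in[(290.8,156),(366.8,170)]:
    c,v=ray(s,uv);k=n@(p-c)/(n@v);X=c+k*v;print(X,M.T@(X-p))
```

```text
(array([ 0.43963534, -0.20005476,  0.15638624]), np.float64(0.0022341972989210336))
[ 0.43944152 -0.20182461  0.16517774] [366.68396227 166.27741126] [423.28013965 279.01826312]
[ 0.64517442 -0.23863456  0.16517725] [289.62866956 156.02623905] [438.89666179 160.43383897]
[ 0.64184689 -0.23803902  0.16566541] [ 6.56195992e-02 -4.45142292e-17  1.51184395e-03]
[ 0.43871975 -0.20169412  0.15576992] [-1.40733438e-01 -5.19799669e-17  1.14078300e-02]
```

Call:
drive_tool(
  motion=[
    [0, 0.004, 0.015, 0, 0, 0, 0.9],
    [0, 0, 0.02, 0, 0, 0, 0.9],
    [0, 0, 0.02, 0, 0, 0, 0.9],
    [0, 0, 0.02, 0, 0, 0, 0.9],
    [0, 0, 0.015, 0, 0, 0, 0.9],
    [0, 0, 0.01, 0, 0, 0, 0.9],
    [0, 0, 0.01, 0, 0, 0, 0.9],
    [0, 0, 0.01, 0, 0, 0, 0.9],
    [0, 0, 0, 0, 0, 0, 0.9],
  ],
)

```text
time: 12.82
eef_pos: [0.5758, -0.2309, 0.0453]
orientation: [-3.128, 0.279, 0.004]
contact_force: [-0.8, -0.2, -2.6]
width: 0.0213
```

Call:
drive_tool(
  motion=[
    [0, 0, 0.003, 0, 0, 0, 0.9],
    [0, 0, 0.003, 0, 0, 0, 0.9],
    [0, 0, 0.003, 0, 0, 0, 0.9],
    [0, 0, 0.002, 0, 0, 0, 0.9],
    [0, 0, 0.002, 0, 0, 0, 0.9],
    [0, 0, 0, 0, 0, 0, 0.9],
  ],
)

```text
time: 13.32
eef_pos: [0.5765, -0.2314, 0.0337]
orientation: [-3.129, 0.28, 0.001]
contact_force: [-0.6, -0.0, -2.2]
width: 0.0214
```

Call:
drive_tool(
  motion=[
    [0, 0, 0.001, 0, 0, 0, 0.9],
    [0, 0, 0.001, 0, 0, 0, 0.9],
    [0, 0, 0.001, 0, 0, 0, 0.9],
    [0, 0, 0.001, 0, 0, 0, 0.9],
    [0, 0, 0, 0, 0, 0, 0.9],
  ],
)

```text
time: 13.73
eef_pos: [0.5766, -0.2314, 0.0298]
orientation: [-3.129, 0.279, 0.001]
contact_force: [0.9, -0.6, -2.1]
width: 0.0217
```

Call:
drive_tool(
  motion=[
    [0, 0, 0.001, 0, 0, 0, 0.9],
    [0, 0, 0.001, 0, 0, 0, 0.9],
    [0, 0, 0.001, 0, 0, 0, 0.9],
    [0, 0, 0.001, 0, 0, 0, 0.9],
    [0, 0, 0.001, 0, 0, 0, 0.9],
    [0, 0, 0, 0, 0, 0, 0.9],
  ],
)

```text
time: 14.23
eef_pos: [0.5767, -0.2314, 0.0248]
orientation: [3.129, -0.279, -0.0]
contact_force: [-0.1, 0.4, -0.5]
width: 0.0214
```

Call:
drive_tool(
  motion=[
    [0, 0, 0.001, 0, 0, 0, 0.9],
    [0, 0, 0.001, 0, 0, 0, 0.9],
    [0, 0, 0.001, 0, 0, 0, 0.9],
    [0, 0, 0, 0, 0, 0, 0.9],
  ],
)

```text
time: 14.57
eef_pos: [0.577, -0.2314, 0.0224]
orientation: [3.129, -0.28, 0.001]
contact_force: [-0.1, 1.5, 2.8]
width: 0.022
```

Call:
drive_tool(
  motion=[
    [0, 0, 0.001, 0, 0, 0, 0.9],
    [0, 0, 0.001, 0, 0, 0, 0.9],
    [0, 0, 0, 0, 0, 0, 0.9],
  ],
)

```text
time: 14.82
eef_pos: [0.5771, -0.2314, 0.022]
orientation: [3.129, -0.28, 0.002]
contact_force: [-2.3, 0.8, 10.8]
width: 0.0217
```

Call:
drive_tool(
  motion=[
    [0, 0, 0, 0, 0, 0, 0.75],
    [0, 0, 0, 0, 0, 0, 0.73],
    [0, 0, 0, 0, 0, 0, 0.7],
    [0, 0, 0, 0, 0, 0, 0.66],
    [0, 0, 0, 0, 0, 0, 0.6],
    [0, 0, 0, 0, 0, 0, 0.5],
    [0, 0, 0, 0, 0, 0, 0.5],
    [0, 0, -0.01, 0, 0, 0, 0.5],
    [0, 0, -0.02, 0, 0, 0, 0.5],
    [0, 0, -0.04, 0, 0, 0, 0.5],
  ],
)

```text
time: 15.65
eef_pos: [0.5738, -0.2302, 0.087]
orientation: [-3.126, 0.279, 0.014]
contact_force: [-0.5, 0.8, -0.8]
width: 0.0456
```

Call:
drive_tool(
  motion=[
    [0, 0, -0.04, 0, 0, 0, 0.5],
    [0, 0, -0.04, 0, 0, 0, 0.5],
    [0, 0, -0.04, 0, 0, 0, 0.5],
    [0, 0, 0, 0, 0, 0, 0.5],
    [0, 0, 0, 0, 0, 0, 0.5],
  ],
)

```text
time: 16.07
eef_pos: [0.578, -0.2319, 0.2139]
orientation: [3.127, -0.279, 0.011]
contact_force: [-0.5, -0.0, -0.3]
width: 0.0456
```

Run:
```python
from h import *
delta((.576,-.230,.10),-10.2)
s=vision.get_image("side");t=vision.get_image("top")
a=cv2.resize(t["image"][150:340,340:490],None,fx=2.5,fy=2.5);b=cv2.resize(s["image"][165:325,160:395],None,fx=1.8,fy=1.8)
c=np.zeros((475,800,3),np.uint8);c[:,:375]=a;c[:b.shape[0],375:375+b.shape[1]]=b
cv2.imwrite("pics/c8.png",c)
```

```text
t 16.0667 pos [ 0.578  -0.2319  0.2139] yaw -10.2 tilt z [ 0.007 -0.003 -1.   ] F [-0.46 -0.02 -0.31] w 0.0456 j [-0.4   0.4   1.47 -0.    1.26  1.35]
delta mm [ -3.1  -1.7 113.9] turn -0.0
```

View pics/c8.png

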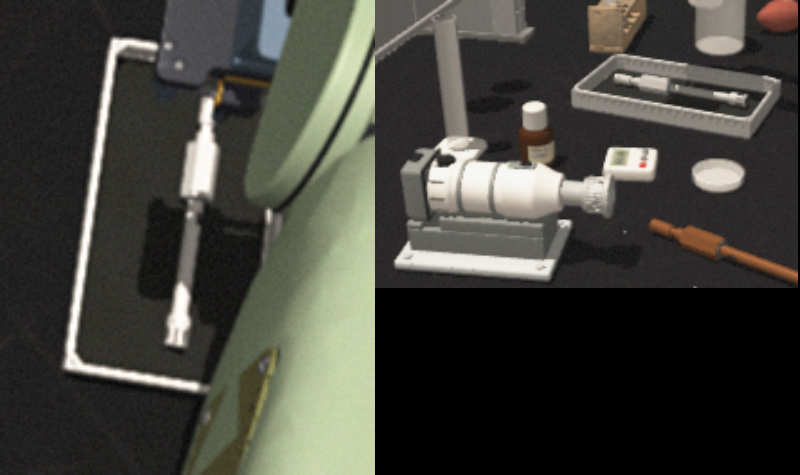

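The tool lies inside the tray, tip at (178,345) and shank at (207,95) in the crop. The collar is home, and the bottle, timer and dish stand where they were. I'll let it settle, then hand in.

Call:
drive_tool(
  motion=[
    [0, 0, 0, 0, 0, 0, 0.5],
    [0, 0, 0, 0, 0, 0, 0.5],
    [0, 0, 0, 0, 0, 0, 0.5],
    [0, 0, 0, 0, 0, 0, 0.5],
    [0, 0, 0, 0, 0, 0, 0.5],
    [0, 0, 0, 0, 0, 0, 0.5],
  ],
)

```text
time: 16.67
eef_pos: [0.5766, -0.2314, 0.2096]
orientation: [-3.129, 0.279, 0.001]
contact_force: [0.4, 0.5, -0.3]
width: 0.0456
```

Run:
```python
from h import *
a=vision.get_image("side")["image"];
b=vision.get_image("side")["image"]
print(cv2.absdiff(a,b)[180:260,260:400].mean())
t=vision.get_image("top");c=np.array([.541,-.2235]);y=np.radians(-10.2);R=np.array([[np.cos(y),np.sin(y)],[-np.sin(y),np.cos(y)]])
for u in[(340+177/2.5,150+346/2.5),(340+209/2.5,150+88/2.5)]: print((R@(onz(t,u,.015)[:2]-c)).round(3))
print(bot.sign_off())
```

```text
2.5082142857142857
[-0.104 -0.01 ]
[ 0.11  -0.007]
the job is handed in; nothing more can be done
None
```

The dispersing tool is out of the drive and lying in the steel tray, and I handed the job in at about 17 s of the 51 s allowed. The hand-in reported no verdict.

- **Release:** I pushed the collar back with the fingers astride the hexagon. The drive slid to its backstop first, then the collar yielded to its stop at about 16 N along the axis (about 19 N in all), and the tool sprung free.
- **Drawing and laying down:** I gripped the hexagon at 30 N and drew the tool out against about 8 N along the axis (about 10 N in all). It went into the tray with a highest reading of about 11 N at the wrist.
- **Last checks:**
  - Measured along and across the tray from its middle, the tool's ends are at about (-0.104, -0.010) and (0.110, -0.007) m, inside the walls.
  - In the last picture viewed, the drive is in its cradle with the collar home, and the bottle, timer and petri dish stand where they were.
  - The gripper was clear, at a height of 0.21 m with almost no force on it.
- **Uncertain:**
  - Two pictures compared for movement differed by a mean of 2.5 grey levels. I took this as camera noise, but I did not measure the tool's rest more closely.
  - I judged the collar's position and the tool lying flat by eye. I did not measure either.
  - The tool looked about 2.7° nose-down while held. Part of that matches a bias the cameras also showed at the start.

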